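Find the shaft's flat and hold the stop collar on it

TASK

The small motor stands shaft-up in its three-post aluminium fixture, with the stop collar lying loose at the foot of the shaft. Take the bare upper part of the shaft between the fingers and turn it until they sit on its flat and the flat faces squarely out of the fixture's open side. Then let go of the shaft, take the collar, lift it level to the middle of the flat with its set screw straight over the flat, and finish while still holding it there so that the screw can be tightened; leave everything else on the bench where it is.

Things in the scene. Friction and masses are not known exactly. Their poses are not given: they have to be found in the camera images.
- fixture: Motor fixture, fixed: base plate 150 x 110 x 10 mm, three posts, U-shaped top plate (top at 90 mm) holding a dark motor by a flange 68 mm across (top at 97 mm). Origin on the bench under the shaft axis; z up; x out of the U's open side, where the base plate sticks out as a tongue to 95 mm from the axis (the rest reaches 55 mm). The open side looks away from the robot, within 0.5 rad.
- boss (a point): Centre of the top of the bearing boss (24 mm across, 115 mm above the bench, 18 mm above the flange), on the shaft axis, fixed. The steel shaft, 16 mm thick, rises from here to 161 mm. It turns endlessly either way with a slight friction of about 0.04 N m and stays where it is left.
- flat: The set-screw flat milled on the shaft's top 28 mm (133 to 161 mm above the bench; the shaft is D-shaped there), 13 mm wide. Origin at the centre of the face, 4.5 mm off the shaft axis; x straight out of the face, z up; turns with the shaft. Fingers closed squarely on the flat and the round back stop at 12.5 mm, otherwise at up to 16 mm. It starts at least 0.9 rad away from the open side.
- shaft_end (a point): Centre of the shaft's upper end, on its axis, 161 mm above the bench; its x points the way the flat faces. Below it: 28 mm of D-shaped shaft, 6 mm of round shaft, then the collar's top. Fingers that grip the shaft must stay above the collar, which is wider.
- collar: Loose stop collar around the shaft: dark steel ring 34 mm outside, 18.5 mm bore, 12 mm thick, about 70 g, one knurled set screw. Origin at the centre of its underside; z up; x from the axis out through the screw. It starts lying on the boss (underside 115 mm up), screw within 1.2 rad of the open side; slides and turns freely, drops back if let go. Fingertips may reach 15 mm below its underside.
- collar_mid (a point): Centre of the collar (middle of its bore, 6 mm above its underside).
- screw (a point): Outer end of the collar's knurled set screw, 29 mm from the collar's axis at mid thickness; its head is 10 mm thick and stands clear of the ring.
- spare_ring: A plain dark ring without a screw, 28 mm across, 9 mm high, lying on the tongue of the fixture's base plate; not needed. Origin under its centre.
- hex_key: An L-shaped hex key, 104 mm long, 6 mm thick, lying on the bench beside the fixture; not needed.
- tool_cup: A steel cup, 76 mm across, 95 mm high, with two screwdrivers and a marker in it, up to 185 mm high; not needed. Origin under its centre.
- flask: A closed white flask with a red screw cap, 90 mm across, 150 mm high; not needed. Origin under its centre.
- screw_tray: A grey open tray with screws, 85 x 125 x 24 mm; not needed. Origin under its centre.
- sample_cup: A steel sample cup with lid, 72 mm across, 72 mm high; not needed. Origin under its centre.
- hose_tail: A brass hose fitting standing upright, 28 mm across, 46 mm high; not needed. Origin under its centre.

How it is judged:
On the way:
1. the fingers sit on the shaft's flat and the flat faces squarely out of the fixture's open side (within 0.2 rad) (angle between the x axis of flat and the x axis of fixture, either way round below 0.2 rad and x of flat in the frame of fixture above 0 m and contact force between the fingers and flat above 2 N), for 0.2 s.
At the end, for the whole second after the job is handed in: The flat still faces out of the open side (within 0.26 rad), and the collar is held still between the fingers (over 2 N), level (within 0.15 rad), around the shaft at the middle of the flat (within 7 mm in height, well clear of the boss), with its set screw straight over the flat (within 0.26 rad) (angle between the x axis of flat and the x axis of fixture, either way round below 0.26 rad and x of flat in the frame of fixture above 0 m and angle between the x axis of collar and the x axis of flat, either way round below 0.26 rad and x of screw in the frame of flat above 0.01 m and z of collar_mid in the frame of flat between -0.007 and 0.007 m and horizontal distance between collar_mid and shaft_end below 0.005 m and angle between collar's own z axis and vertical below 0.15 rad and contact force between the fingers and collar above 2 N and linear speed of collar below 0.02 m/s); the arm keeps its last pose, push and grip.
It fails at once if another thing on the bench is moved by more than 30 mm (distance of any of spare_ring, hex_key, tool_cup, flask, screw_tray, sample_cup, hose_tail from where it was at the start of the episode above 0.03 m).
It also fails if it takes over 58 s, if anything falls off the work surface, if the arm or the gripper's body presses on something with over 40 N, if the wrist force passes 120 N, or if a joint passes its speed limit or range.

ROBOT

A 6-joint arm with a two-finger parallel gripper is mounted at the origin on the work surface. World frame = base frame: x ahead of the robot, y to its left, z up, the work surface at z = 0. Lengths are in m, angles in rad, forces in N, time in s.
With the tool pointing down it reaches from about 0.35 to 0.775 m from the base axis. Payload 7.3 kg.
Tool frame: the origin (TCP) lies between the finger pads; the fingertips stand 19 mm ahead of it and the grasp point (between the pads) is the TCP (tip_extent is the distance from the TCP to the fingertips, in m); z points along the fingers, x is the direction in which the jaws open and shut, and the axes are right-handed (so a half turn about z gives the same grasp; the last joint's range is limited). The gripper opens to 92 mm and grips with 3 to 60 N. Pads are 19 mm wide; open, the fingers measure 130 mm over their backs; the gripper's body (75 mm by 190 mm) begins 47 mm behind the grasp point.
Start: joints at [1.116, 0.342, 1.524, -0, 1.275, -0.146], TCP at [0.16, 0.5, 0.216] pointing down, gripper open.
Joint ranges: [-2.53, 2.53], [-0.77, 2.02], [0.04, 2.7], [-1, 4.14], [0.28, 2.66], [-3.11, 3.11]. Speed limits (rad/s): [2.57, 2.57, 3.14, 3.14, 3.14, 3.14].

INTERFACE

Orientations are given as a unit quaternion [x, y, z, w].
In Python, from station import * gives the robot as it stands.
- The arm moves only by the tool play_rows, never from a script. Its argument "increments" is one flat list of numbers, 5 for each row, row after row: the opening in per cent of the stroke, from 0 (shut) to 100 (fully open), then the shift along the tool's x, y, z in mm, then the turn about the tool's z in rad. A call has 1 to 5 rows; each row is the pose to reach, as a shift and turn from the pose commanded when the call began, along the tool's axes at that moment; what a row does not reach only later rows make up. A row lasts 1/8 s, in which the tool goes at most 62.5 mm and 10.7 degrees, less where a joint would pass 70% of its speed; a pose out of reach is approached as far as the arm can. A call with a gripper value outside its range is refused whole. The fingers move at their own pace and stop on an object; "newtons" is the grip in N (left out, the last holds). Time passes only in rows, so rows that repeat a pose let the fingers close. It gives the time, the measured TCP pose, the force and the opening at its end, in the units of the state.
- sense(): the state, without advancing time (a new reading comes with each control period).
- snapshot(name): name is "scene" or "top"; returns a dict with "color" (420x560x3 uint8, red, green, blue), "depth" (420x560 float32, m along the optical axis (not along the pixel's ray), 0 where there is no reading), "intrinsics" (3x3 intrinsics, pixels), "R" (3x3) and "t" (3): a world point X has camera coordinates R X + t. Camera axes: x right, y down, z forward; pixel columns grow to the right and rows downward; lengths in m; the calibration is good to about 2 mm. A picture is of the moment at which its call begins.
- sign_off(): hands the job in, once; it reports no verdict.
The state is a dict: "t": time; "qpos": joint angles; "qd": joint speeds; "joint_torque": joint torques, N m; "position": TCP position; "tcp_rot": TCP orientation; "wrist_force": force on the tool from outside, world axes, zero at the start; "wrist_torque": the same for the moment, N m; "gripper_width": finger opening in m.
Only numpy, scipy, OpenCV 4.12 (cv2) and the standard library are available. Lean on these libraries where they do the work, as an engineer would, in place of code of your own. Each camera call takes 0.05 s, during which the arm holds its last target. There are 200 camera calls.

## Working session

There is one attempt and no reset: what is moved stays moved. The work goes in short steps, Python scripts to look and compute and a tool call to move; the robot and the scene stay as the last step left them, time stands still between calls to the robot, and variables do not carry over. Pictures are saved under pics/ and viewed, about 8 in all and at most 12, crops included, and the job is handed in when it is done.

Besides the shell and the picture viewer there is one more tool, called after "Call:" in YAML: its name, and indented under it one key for each argument. play_rows: Moves the arm, as the interface text tells. Its arguments: {"type":"object","properties":{"increments":{"type":"array","items":{"type":"number"}},"newtons":{"type":"number"}},"required":["increments"]}

```bash
mkdir -p pics; ls; cat > h.py <<'E'
from station import *
import numpy as np, cv2
from scipy.spatial.transform import Rotation as Rn
def save(n,c): cv2.imwrite('pics/'+n+'.png',c[:,:,::-1])
def proj(s,X):
    p=s['intrinsics']@(s['R']@np.array(X,float)+s['t']); return p[:2]/p[2]
def ray(s,u,v,z):
    d=s['R'].T@np.linalg.solve(s['intrinsics'],[u,v,1.]); c=-s['R'].T@s['t']
    return c+d*(z-c[2])/d[2]
def cloud(s):
    h,w=s['depth'].shape; v,u=np.mgrid[:h,:w]; d=s['depth']
    P=np.stack([u,v,np.ones_like(u)],-1)@np.linalg.inv(s['intrinsics']).T*d[...,None]
    P=(P-s['t'])@s['R']; P[d==0]=np.nan; return P
E
python3 - <<'E'
from h import *
a=snapshot('scene');b=snapshot('top')
np.save('a0.npy',a,allow_pickle=True);np.save('b0.npy',b,allow_pickle=True)
save('scene0',a['color']);save('top0',b['color'])
for s in(a,b): print(-s['R'].T@s['t'],s['R'][2],s['intrinsics'][0,0])
print(sense())
P=cloud(b); m=(P[...,2]>.135)&(P[...,2]<.17)
n,l,st,c=cv2.connectedComponentsWithStats(m.astype('uint8'))
for i in range(1,n):
  if st[i,4]>5: print(st[i],np.nanmedian(P[l==i],0))
E
```

```text
pics
[ 1.62417207 -0.0483242   1.0284521 ] [-0.74830665  0.06377867 -0.66027981] 462.5385147248987
[0.45806943 0.03387547 1.14785933] [ 0.11169274 -0.01034892 -0.9936889 ] 426.773474071375
{'t': 0.1, 'qpos': array([ 1.11598725e+00,  3.42689252e-01,  1.52491367e+00,  7.35028687e-06,
        1.27542056e+00, -1.45991169e-01]), 'qd': array([-1.62174924e-03,  8.23190175e-04, -2.11896902e-03,  5.56051144e-06,
        1.09308955e-04,  9.34254762e-04]), 'joint_torque': array([ 2.46225805e-03, -4.32001090e+01, -2.44696087e+01,  7.21752131e-02,
        5.24722086e-02, -1.43629663e-06]), 'position': array([0.15936766, 0.49982707, 0.21539842]), 'tcp_rot': array([ 8.07444750e-01,  5.89942763e-01, -6.34548618e-04,  3.30421081e-04]), 'wrist_force': array([-0.30352093,  0.05535308, -0.11025566]), 'wrist_torque': array([-0.00311733, -0.00164844, -0.03956376]), 'gripper_width': 0.0918153989722255}
[429 154  11  11  57] [ 0.67288689 -0.34225042  0.15316103]
[455 163  17  11 102] [ 0.65299519 -0.40821878  0.1584659 ]
[440 182   7   5  30] [ 0.6173969  -0.36520434  0.14553604]
[  0 197  14  16 176] [0.57975677 0.66669674 0.1491077 ]
[255 208   7   7  38] [0.5561901  0.0746173  0.15956114]
[  0 227   4   7  22] [0.51990965 0.67717969 0.13968234]
[  0 238  21  55 382] [0.43582229 0.65944572 0.13664808]
[449 260  20  18 289] [ 0.41676992 -0.38930953  0.14943903]
```

View pics/scene0.png

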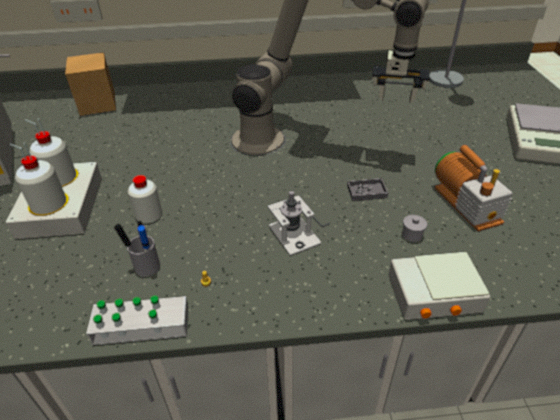

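View pics/top0.png

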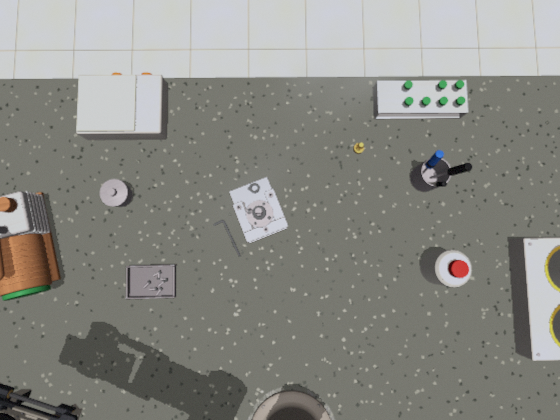

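The scene view shows the fixture at (295,225) and the top view shows it at (258,210), with the hex key at (230,235) and the spare ring at (254,188) on the tongue. The tongue leans slightly to +y. Next I'll enlarge both views and measure.

```bash
python3 - <<'E'
from h import *
a=np.load('a0.npy',allow_pickle=True).item();b=np.load('b0.npy',allow_pickle=True).item()
A=cv2.resize(a['color'][185:255,262:327],None,fx=6,fy=6,interpolation=cv2.INTER_CUBIC)
B=cv2.resize(b['color'][174:244,225:290],None,fx=6,fy=6,interpolation=cv2.INTER_CUBIC)
save('crop0',np.hstack([A,B]))
P=cloud(b)
for lo,hi in((.155,.17),(.12,.135),(.105,.13),(.083,.1),(.005,.016)):
    m=(P[...,2]>lo)&(P[...,2]<hi)&(abs(P[...,0]-.57)<.12)&(abs(P[...,1]-.075)<.09)
    if lo==.005: m&=(b['color'].min(-1)>120)
    q=P[m]; print(lo,hi,m.sum(),q.mean(0),q.min(0),q.max(0), cv2.minAreaRect(q[:,:2].astype('float32')*1000))
bright=(b['color'].min(-1)>120); bright[:174]=0;bright[244:]=0;bright[:,:225]=0;bright[:,290:]=0
# edges of plate at z=10mm via rays
v,u=np.nonzero(bright); X=np.array([ray(b,i,j,.01) for i,j in zip(u,v)])
m=P[v,u,2]<.03
print(cv2.minAreaRect(X[m][:,:2].astype('float32')*1000))
for z in(.161,):print('shaft proj',proj(b,[.556,.0746,z]),proj(a,[.556,.0746,z]),proj(a,[.556,.0746,.121]))
E
```

```text
0.155 0.17 33 [0.55748917 0.07473191 0.16026073] [0.55115566 0.06748311 0.15578042] [0.5634739  0.08162415 0.16390673] ((557.5638427734375, 74.53396606445312), (14.348517417907715, 11.839029312133789), 84.4010009765625)
0.12 0.135 131 [0.55539875 0.07791978 0.12667493] [0.5400161  0.05907179 0.12025945] [0.57174419 0.10252574 0.13436896] ((558.939453125, 79.174560546875), (42.24333190917969, 32.572940826416016), 55.78794479370117)
0.105 0.13 124 [0.55540133 0.07797565 0.12567053] [0.5400161  0.05907179 0.11161009] [0.57174419 0.10252574 0.12934514] ((558.939453125, 79.174560546875), (42.24333190917969, 32.572940826416016), 55.78794479370117)
0.083 0.1 1414 [0.54671225 0.07127114 0.09179137] [0.48655835 0.00564532 0.08331956] [0.61840826 0.14206827 0.09999559] ((552.68212890625, 73.62545013427734), (101.71546173095703, 109.882568359375), 21.050960540771484)
0.005 0.016 723 [0.60926588 0.09651242 0.01014025] [0.46406416 0.00080013 0.00537011] [0.6633862  0.15853409 0.01585389] ((556.734375, 72.02099609375), (192.49964904785156, 112.85132598876953), 22.314964294433594)
((592.1880493164062, 67.9466323852539), (181.08766174316406, 157.55628967285156), 16.367563247680664)
shaft proj [257.95676478 210.99876985] [291.09897107 192.19152208] [291.13779356 202.43986282]
```

View pics/crop0.png

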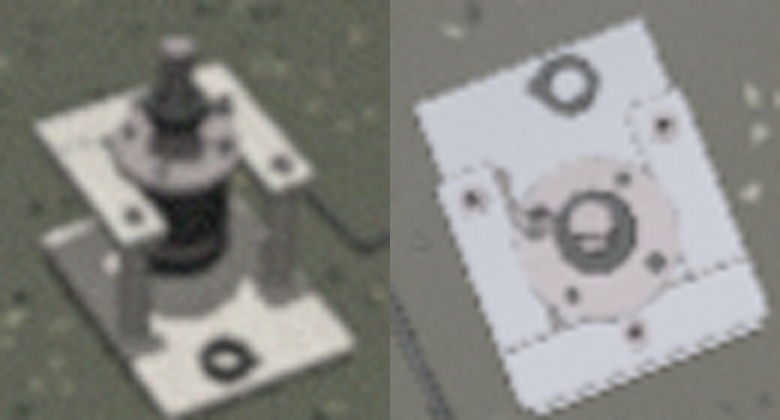

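The crop shows the plate leaning about 0.38 rad to +y. The set screw is at crop (540,215), pointing mostly to +y. A light strip on the robot side of the shaft, at (595,242), is probably the flat facing roughly -x. I'll average several frames and measure the shaft end, the screw and the yaw.

```bash
python3 - <<'E'
from h import *
S=[snapshot('top') for _ in range(10)]; b=S[0]
C=np.mean([s['color'].astype(float) for s in S],0); b['depth']=np.median([s['depth'] for s in S],0)
S2=[snapshot('scene') for _ in range(6)]; a=S2[0]
CA=np.mean([s['color'].astype(float) for s in S2],0)
np.save('b1.npy',{**b,'color':C},allow_pickle=True);np.save('a1.npy',{**a,'color':CA},allow_pickle=True)
B=cv2.resize(C[200:222,243:271],None,fx=14,fy=14,interpolation=cv2.INTER_CUBIC)
A=cv2.resize(CA[186:208,277:305],None,fx=14,fy=14,interpolation=cv2.INTER_CUBIC)
save('crop1',np.hstack([A,B]).clip(0,255))
g=C.mean(-1).round().astype(int); print(g[203:221,249:267])
P=cloud(b); print((P[203:221,249:267,2]*1000).round())
# plate edges: left/right boundary lines of bright region at z=.01 (tongue) and z=.09 (top plate)
m=(P[...,2]>.085)&(P[...,2]<.1)&(C.min(-1)>100)
for z,mm in((.09,m),(.01,(P[...,2]>.005)&(P[...,2]<.016)&(C.min(-1)>110))):
    mm=mm.astype('uint8'); mm[:,:225]=0;mm[:,290:]=0;mm[:170]=0;mm[246:]=0
    for side in(0,1):
        rows=range(186,200) if z<.05 else range(207,230)
        pts=[]
        for r in rows:
            c=np.flatnonzero(mm[r])
            if len(c): pts.append(ray(b,c[0]-.5 if side==0 else c[-1]+.5,r,z)[:2])
        vx,vy,x0,y0=cv2.fitLine(np.array(pts,'float32'),cv2.DIST_HUBER,0,.001,.001).ravel()
        print(z,side,np.arctan(vy/vx),x0,y0)
m=(P[...,2]>.112)&(P[...,2]<.135)&(abs(P[...,0]-.555)<.05)&(abs(P[...,1]-.075)<.05)
q=P[m][:,:2]; d=q-[.556,.0746]; r=np.hypot(*d.T); k=r>.02
print('screw',np.c_[q[k]*1000,r[k]*1000].round(1), np.arctan2(*d[k].mean(0)[::-1]))
E
```

```text
[[202 194 192 192 191 190 190 190 191 190 190 190 191 158 121 119 175 192]
 [190 191 191 190 190 191 191 190 190 185 188 192 192 163 133 138 179 193]
 [186 191 191 191 191 190 181 179 177 158 168 176 175 173 171 178 190 194]
 [192 191 191 191 191 185 147 132 119 105 105 103  99 133 171 190 194 193]
 [182 182 189 192 186 158 120 120 138 145 137 123 111 103 120 166 189 193]
 [141 136 170 184 161 121 128 159 182 189 179 163 134 112 107 110 176 196]
 [ 92  94 122 150 129 108 163 186 189 189 190 190 156 116 109 100 162 191]
 [112 129 139 120 105 115 173 189 189 189 190 191 162 119 107 108 107 176]
 [140 146 153 127 107 121 174 190 189 190 191 191 169 124 106 109  98 174]
 [128 137 152 126 106 107 157 172 173 176 176 179 137  89 102 109 100 175]
 [134 150 173 137 102 110 104  99 120 129 129 134 101  94 107 110  94 174]
 [181 192 195 158 113 110 110 123 154 165 160 146 103  95 109 110  97 174]
 [196 196 195 179 134 107 107 106 140 151 135 125 103 102 110 105 136 183]
 [195 194 194 193 150 105 108 108 105  96  88  90 101 110 106 113 178 196]
 [193 193 193 194 172 139 114 109 109 109 109 111 
[... 1898 characters left out ...]
 97.  97.  97.  98.  97.  96.  97.  97.
   96.  98.  98.  98.]]
0.09 0 0.3756831 0.5516866 0.1321566
0.09 1 0.34821582 0.5541222 0.015290909
0.01 0 -0.82590026 0.6214738 0.15002102
0.01 1 -0.5573241 0.6207572 0.05646123
screw [[562.3 102.4  28.5]
 [562.2 100.   26.1]
 [562.2  97.6  23.8]
 [562.2  95.2  21.5]
 [559.8 102.4  28. ]
 [559.6  99.9  25.6]
 [559.6  97.5  23.2]
 [559.7  95.2  20.9]
 [557.4 102.4  27.8]
 [557.3 100.   25.4]
 [557.3  97.6  23. ]
 [557.4  95.3  20.7]
 [555.1 102.5  27.9]
 [555.1 100.1  25.5]
 [555.2  97.8  23.2]
 [555.2  95.4  20.8]] 1.4642249820533673[ WARN:0@17.486] global loadsave.cpp:1063 imwrite_ Unsupported depth image for selected encoder is fallbacked to CV_8U.
```

View pics/crop1.png

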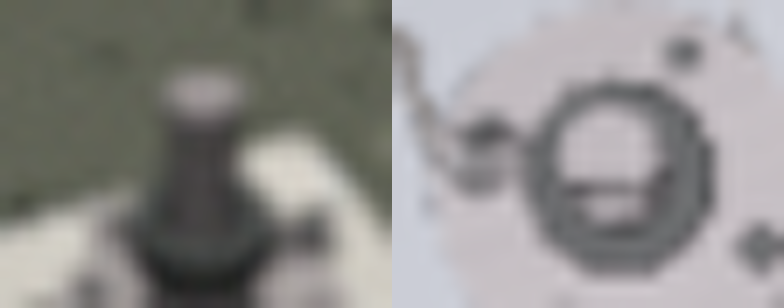

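The zoomed top view shows the D edge at right-crop (555–660,190). It is almost horizontal, with the ledge below it, so the flat faces about -x (φ≈π). The screw is at (485,155), a yaw of about 1.42, and the fixture yaw is about 0.365. The shaft axis is near (0.556, 0.0746), and both views agree on it. I'll move above the shaft with tool yaw 0.

Call:
play_rows:
  increments: [60,-57,102,0,0.17,60,-114,204,0,0.34,60,-171,305,0,0.51,60,-227,406,0,0.68,60,-284,508,0,0.85]
  newtons: 15

```text
t: 1.52
position: [0.3742, 0.2704, 0.2163]
tcp_rot: [0.979, 0.202, 0.0, -0.0]
wrist_force: [0.5, -0.2, 0.5]
gripper_width: 0.0553
```

```bash
cat >> h.py <<'E'
def go(x,y,z,yaw):
    "tool-frame shift (mm) and turn to a world target, tool pointing down"
    s=sense(); R=Rn.from_quat(s['tcp_rot']).as_matrix()
    y0=np.arctan2(R[1,0],R[0,0]); d=R.T@(np.array([x,y,z])-s['position'])*1000
    print('t%.2f'%s['t'],s['position'].round(4),'yaw %.3f'%y0,'tilt %.3f'%np.arccos(-R[2,2]),'w %.1f'%(s['gripper_width']*1000),'F',s['wrist_force'].round(1),'tz %.3f'%s['wrist_torque'][2],'q1,6',s['qpos'][[0,5]].round(2))
    print('shift',d.round(1),'turn %.3f'%(y0-yaw))
E
python3 - <<'E'
from h import *
b=np.load('b1.npy',allow_pickle=True).item()
for u,v in((255,212),(261,212)):print(ray(b,u,v,.161))
print('axis',ray(b,258.05,210.8,.161),'collar',ray(b,258.8,212.7,.127),'screw',ray(b,248,211.2,.124))
go(.5562,.0746,.2,0)
E
```

```text
[0.55373951 0.08147555 0.161     ]
[0.55358679 0.06755144 0.161     ]
axis [0.55646148 0.07438073 0.161     ] collar [0.55524701 0.07400419 0.127     ] screw [0.55944705 0.10010259 0.124     ]
t1.52 [0.3742 0.2704 0.2163] yaw 0.407 tilt 0.001 w 55.3 F [ 0.5 -0.2  0.5] tz 0.011 q1,6 [0.46 0.05]
shift [ 89.7 251.8  16.3] turn 0.407
```

Call:
play_rows:
  increments: [60,20,56,4,0.09,60,40,112,8,0.18,60,60,168,12,0.27,60,78,220,16,0.36,60,90,252,16,0.407]

```text
t: 2.15
position: [0.5577, 0.0748, 0.1995]
tcp_rot: [1.0, 0.0, -0.0, 0.0]
wrist_force: [0.0, 0.5, 0.4]
gripper_width: 0.0551
```

```bash
python3 -c "
from h import *
go(.556,.0744,.153,0)"
```

```text
t2.15 [0.5577 0.0748 0.1995] yaw 0.001 tilt 0.000 w 55.1 F [0.  0.5 0.4] tz 0.007 q1,6 [-0. -0.]
shift [-1.7  0.4 46.5] turn 0.001
```

Call:
play_rows:
  increments: [60,-1.7,0.4,24,0,60,-1.7,0.4,46.5,0,10,-1.7,0.4,46.5,0,5,-1.7,0.4,46.5,0,5,-1.7,0.4,46.5,0]
  newtons: 15

```text
t: 2.78
position: [0.5553, 0.0769, 0.1547]
tcp_rot: [1.0, 0.003, 0.001, -0.0]
wrist_force: [0.5, -0.2, 0.7]
gripper_width: 0.0299
```

Call:
play_rows:
  increments: [0,0,0,0,0,0,0,0,0,0]

```text
t: 3.02
position: [0.5548, 0.0767, 0.1539]
tcp_rot: [1.0, 0.003, 0.0, -0.0]
wrist_force: [0.1, 0.3, -0.4]
gripper_width: 0.0098
```

```bash
python3 -c "
from h import *
go(.556,.0744,.153,0)"
```

```text
t3.02 [0.5548 0.0767 0.1539] yaw 0.005 tilt 0.001 w 9.8 F [ 0.1  0.3 -0.4] tz -0.044 q1,6 [ 0. -0.]
shift [1.1 2.4 0.9] turn 0.005
```

The opening is 9.8 mm with no force, which doesn't fit the 12.5–16 mm of a gripped shaft. I'll look.

```bash
python3 - <<'E'
from h import *
a=snapshot('scene');b=snapshot('top')
A=cv2.resize(a['color'][150:220,262:327],None,fx=6,fy=6,interpolation=cv2.INTER_CUBIC)
B=cv2.resize(b['color'][174:244,225:290],None,fx=6,fy=6,interpolation=cv2.INTER_CUBIC)
save('crop2',np.hstack([A,B]))
go(.556,.0744,.153,0)
E
```

```text
t3.12 [0.5547 0.0767 0.1537] yaw 0.005 tilt 0.000 w 2.6 F [0.2 1.1 0.5] tz -0.028 q1,6 [ 0. -0.]
shift [1.2 2.3 0.7] turn 0.005
```

View pics/crop2.png

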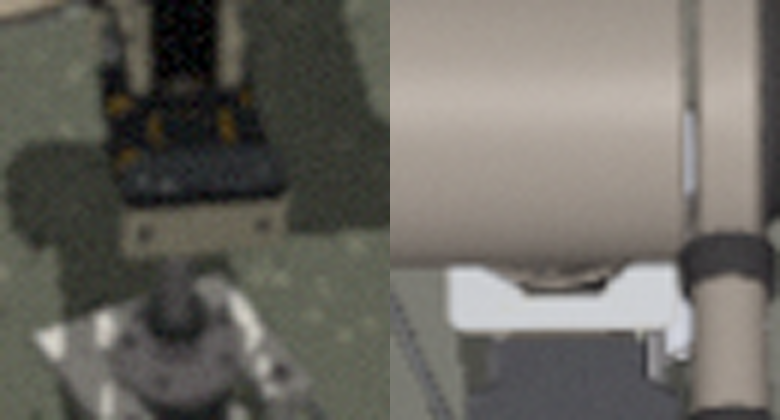

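The body hides the fingers, so I'll use the scene depth to locate the gripper.

```bash
python3 - <<'E'
from h import *
a=snapshot('scene');P=cloud(a); np.save('a2.npy',a,allow_pickle=True)
for X in([.65,.114,.2],[.65,.039,.2],[.565,.077,.135],[.565,.077,.16]):print(X,proj(a,X))
Q=(P*1000).round()
for r in range(178,212,2):
    print(r,[tuple(int(t) for t in np.nan_to_num(Q[r,c])) for c in range(279,314,3)])
go(.556,.0744,.153,0)
E
```

```text
[0.65, 0.114, 0.2] [309.07651414 201.26745532]
[0.65, 0.039, 0.2] [282.25323176 203.37351062]
[0.565, 0.077, 0.135] [292.26698615 200.73516251]
[0.565, 0.077, 0.16] [292.25618345 194.28186558]
178 [(271, 63, 1), (637, 41, 278), (633, 49, 274), (634, 57, 274), (632, 66, 272), (638, 73, 275), (636, 82, 274), (635, 90, 272), (642, 97, 277), (640, 105, 274), (283, 172, -1), (292, 182, 6)]
180 [(288, 61, 4), (638, 41, 272), (642, 48, 274), (643, 56, 275), (642, 65, 273), (644, 72, 274), (643, 81, 272), (650, 88, 277), (647, 96, 274), (645, 105, 272), (297, 170, 1), (295, 182, -1)]
182 [(292, 61, -1), (645, 40, 271), (646, 48, 270), (647, 56, 271), (647, 64, 270), (647, 72, 269), (649, 80, 270), (648, 88, 268), (647, 96, 267), (649, 104, 268), (312, 168, 3), (315, 178, 5)]
184 [(307, 59, 1), (646, 40, 265), (649, 48, 266), (648, 56, 265), (644, 64, 261), (645, 72, 261), (648, 80, 262), (648, 88, 261), (644, 97, 258), (644, 105, 257), (321, 167, 1), (319, 178, -1)]
186 [(321, 58, 3), (645, 40, 257), (647, 48, 258), (647, 56, 257), (647, 64, 256), (638, 73, 248), (640, 81, 249), (641, 89, 24
[... 1784 characters left out ...]
 39, 91), (551, 47, 105), (546, 57, 100), (564, 64, 115), (573, 72, 122), (564, 82, 112), (548, 94, 98), (550, 103, 98), (548, 112, 96), (542, 123, 90), (438, 150, -1), (439, 160, -1)]
208 [(535, 39, 84), (550, 47, 96), (556, 56, 100), (564, 64, 106), (565, 73, 106), (561, 83, 102), (558, 92, 99), (558, 102, 97), (553, 112, 93), (552, 121, 90), (553, 131, 90), (449, 158, -2)]
210 [(553, 37, 91), (560, 46, 97), (563, 55, 99), (562, 64, 97), (567, 73, 100), (567, 82, 99), (564, 92, 95), (570, 100, 100), (564, 110, 93), (563, 120, 92), (564, 129, 92), (463, 156, 2)]
t3.17 [0.5547 0.0767 0.1537] yaw 0.005 tilt 0.000 w 1.6 F [ 0.8  0.1 -0.2] tz -0.019 q1,6 [ 0. -0.]
shift [1.3 2.3 0.7] turn 0.005
```

```bash
python3 - <<'E'
from h import *
a=np.load('a0.npy',allow_pickle=True).item();P=cloud(a);Q=(P*1000).round()
for X in([.16,.5,.216],[.16,.5,.197],[.16,.5,.263]):print(X,proj(a,X))
for r in range(66,104,2):
    print(r,[tuple(int(t) for t in np.nan_to_num(Q[r,c])) for c in range(372,430,4) if Q[r,c,2]>150])
print(sense()['qpos'])
A=cv2.resize(a['color'][50:110,360:440],None,fx=5,fy=5,interpolation=cv2.INTER_CUBIC)
s=np.load('a2.npy',allow_pickle=True).item()
B=cv2.resize(s['color'][150:210,260:340],None,fx=5,fy=5,interpolation=cv2.INTER_CUBIC)
save('crop3',np.hstack([A,B]))
E
```

```text
[0.16, 0.5, 0.216] [395.48158335 102.72957168]
[0.16, 0.5, 0.197] [394.71737169 107.47370359]
[0.16, 0.5, 0.263] [397.42235609  90.68149342]
66 [(108, 427, 336), (105, 443, 334), (170, 450, 362), (158, 468, 355), (175, 476, 362), (178, 489, 362), (181, 501, 363)]
68 [(119, 425, 333), (127, 437, 336), (129, 450, 336), (169, 451, 354), (165, 466, 351), (169, 479, 352), (179, 489, 356), (186, 500, 358)]
70 [(134, 421, 333), (142, 433, 336), (140, 448, 334), (164, 454, 344), (171, 465, 347), (174, 478, 347), (184, 488, 351), (173, 507, 345), (144, 532, 331), (155, 542, 335), (158, 555, 335), (160, 568, 336), (162, 582, 336), (166, 594, 336)]
72 [(159, 400, 338), (156, 415, 336), (159, 428, 337), (155, 444, 334), (174, 451, 342), (178, 464, 343), (178, 478, 342), (179, 491, 342), (184, 504, 343), (149, 531, 326), (151, 545, 325), (158, 556, 328), (178, 562, 337), (178, 576, 336), (181, 589, 336)]
74 [(163, 400, 333), (162, 414, 332), (169, 426, 334), (167, 441, 332), (174, 452, 335), (173, 466, 334), (178, 479, 335), (180, 492, 335), (189, 503, 338), (183, 519, 335), (155, 545, 320), (154
[... 780 characters left out ...]
7, 557, 314), (219, 566, 320)]
84 [(166, 417, 297), (172, 429, 299), (178, 442, 301), (193, 521, 303), (204, 531, 308), (206, 544, 308), (211, 556, 309), (218, 567, 312)]
86 [(148, 438, 279), (138, 456, 273), (177, 543, 286), (208, 545, 301), (218, 555, 305), (221, 568, 306)]
88 [(153, 438, 274), (156, 451, 275), (184, 542, 282), (183, 557, 280), (216, 571, 296)]
90 [(150, 440, 265), (179, 545, 272), (185, 557, 274)]
92 [(149, 441, 256), (183, 545, 266)]
94 [(148, 442, 248), (185, 546, 260)]
96 [(145, 444, 239), (180, 549, 250)]
98 [(160, 440, 239), (187, 547, 245)]
100 [(183, 550, 235)]
102 []
[ 5.45290876e-04  4.60692536e-01  1.51989056e+00  8.52740022e-05
  1.16074127e+00 -4.55903538e-03]
```

View pics/crop3.png

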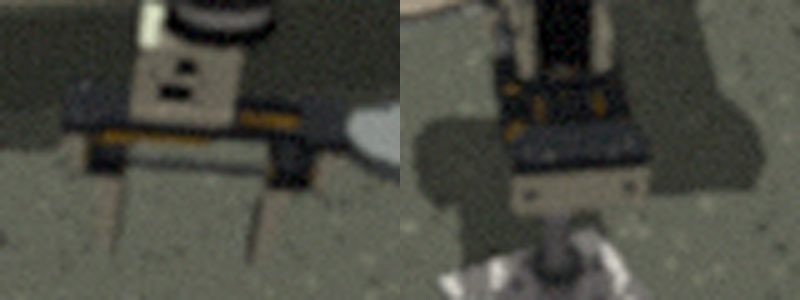

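The depth shows the gripper's body and fingertips about 32 mm higher than the stated tool geometry implies, both now and at the start. The fingers therefore shut just above the shaft end, at about 0.167 against 0.161. From here I'll take grasp height = reported z + 0.032, reopen, recentre and descend.

Call:
play_rows:
  increments: [55,1.3,2.3,0,0.005,55,1.3,2.3,0,0.005,55,1.3,2.3,0,0.005,55,1.3,2.3,0,0.005,55,1.3,2.3,0,0.005]

```text
t: 3.8
position: [0.556, 0.0744, 0.1535]
tcp_rot: [1.0, 0.0, 0.0, -0.0]
wrist_force: [-0.4, 0.4, 0.2]
gripper_width: 0.0462
```

```bash
python3 -c "
from h import *
go(.556,.0744,.123,0)"
```

```text
t3.80 [0.556  0.0744 0.1535] yaw 0.000 tilt 0.000 w 46.2 F [-0.4  0.4  0.2] tz 0.024 q1,6 [-0. -0.]
shift [-0.   0.  30.5] turn 0.000
```

Call:
play_rows:
  increments: [55,0,0,10,0,55,0,0,20,0,55,0,0,30,0,20,0,0,30,0,0,0,0,30,0]
  newtons: 15

```text
t: 4.42
position: [0.5561, 0.0744, 0.1236]
tcp_rot: [1.0, -0.0, 0.0, -0.0]
wrist_force: [0.4, 0.1, -0.2]
gripper_width: 0.0351
```

Call:
play_rows:
  increments: [0,0,0,0,0,0,0,0,0,0,0,0,0,0,0,0,0,0,0,0]

```text
t: 4.92
position: [0.5575, 0.0744, 0.1239]
tcp_rot: [1.0, -0.0, 0.002, -0.0]
wrist_force: [4.6, 1.1, -2.4]
gripper_width: 0.0126
```

```bash
python3 -c "
from h import *
go(.556,.0744,.123,0)"
```

```text
t4.92 [0.5575 0.0744 0.1239] yaw -0.000 tilt 0.004 w 12.6 F [ 4.6  1.1 -2.4] tz -0.002 q1,6 [-0. -0.]
shift [-1.6  0.   0.9] turn -0.000
```

The opening is 12.6 mm, so the fingers are squarely on the flat. Next I'll turn the shaft by +2.78 about the tool z, letting the grip centre orbit the axis at a 1.75 mm offset.

Call:
play_rows:
  increments: [0,1.5,0.3,0,0.15,0,1.4,0.6,0,0.32,0,1.3,0.9,0,0.5,0,1.1,1.1,0,0.68,0,0.9,1.3,0,0.86]

```text
t: 5.55
position: [0.5571, 0.0732, 0.1239]
tcp_rot: [0.908, -0.42, 0.0, -0.0]
wrist_force: [0.7, 0.9, 0.6]
gripper_width: 0.0127
```

```bash
python3 -c "
from h import *
go(.5546,.0738,.123,.365-np.pi)"
```

```text
t5.55 [0.5571 0.0732 0.1239] yaw -0.866 tilt 0.001 w 12.7 F [0.7 0.9 0.6] tz 0.095 q1,6 [-0.01  0.86]
shift [-2.1  1.5  0.9] turn 1.911
```

Small forces and the opening still at 12.7 mm: good. I'll keep turning.

Call:
play_rows:
  increments: [0,0,0.3,0,0.18,0,-0.1,0.6,0,0.36,0,-0.25,0.9,0,0.54,0,-0.4,1.15,0,0.72,0,-0.65,1.35,0,0.9]

```text
t: 6.18
position: [0.5558, 0.0728, 0.1239]
tcp_rot: [-0.635, 0.773, -0.0, 0.001]
wrist_force: [1.6, 0.5, 0.6]
gripper_width: 0.0123
```

Call:
play_rows:
  increments: [0,0,0.3,0,0.18,0,-0.1,0.6,0,0.36,0,-0.25,0.9,0,0.54,0,-0.4,1.15,0,0.72,0,-0.65,1.35,0,0.9]

```text
t: 6.8
position: [0.5547, 0.0736, 0.1239]
tcp_rot: [-0.236, 0.972, -0.0, 0.001]
wrist_force: [1.4, 0.1, 0.6]
gripper_width: 0.012
```

```bash
python3 -c "
from h import *
go(.5546,.0738,.123,.365-np.pi)"
```

```text
t6.80 [0.5547 0.0736 0.1239] yaw -2.666 tilt 0.001 w 12.0 F [1.4 0.1 0.6] tz 0.058 q1,6 [-0.01  2.66]
shift [-0.   0.3  0.9] turn 0.111
```

Call:
play_rows:
  increments: [0,0,0.1,0,0.11,0,0,0.1,0,0.11,0,0,0.1,0,0.11,0,0,0.1,0,0.11,0,0,0.1,0,0.11]

```text
t: 7.42
position: [0.5546, 0.0737, 0.1239]
tcp_rot: [-0.185, 0.983, -0.0, 0.001]
wrist_force: [2.8, 0.7, 2.7]
gripper_width: 0.0122
```

```bash
python3 -c "
from h import *
go(.5546,.0738,.123,.365-np.pi)"
```

```text
t7.42 [0.5546 0.0737 0.1239] yaw -2.769 tilt 0.001 w 12.2 F [2.8 0.7 2.7] tz -0.049 q1,6 [-0.    2.76]
shift [-0.   0.1  0.9] turn 0.007
```

Stage 1 is held. Now I'll open, rise, and move aside to check the flat and the screw.

Call:
play_rows:
  increments: [55,0,0,0,0,55,0,0,0,0,55,0,0,0,0,55,0,0,0,0,55,0,0,0,0]

```text
t: 8.05
position: [0.5541, 0.0737, 0.1235]
tcp_rot: [-0.185, 0.983, 0.0, -0.0]
wrist_force: [-0.1, 0.2, 0.1]
gripper_width: 0.0501
```

Call:
play_rows:
  increments: [70,0,0,-20,0,70,0,0,-40,0,70,0,0,-60,0,70,0,0,-80,-0.1,70,0,0,-80,-0.28]

```text
t: 8.68
position: [0.5551, 0.0737, 0.2054]
tcp_rot: [-0.322, 0.947, -0.001, 0.002]
wrist_force: [-1.3, 0.2, 0.1]
gripper_width: 0.0643
```

```bash
python3 -c "
from h import *
go(.4,.33,.2,-0.9)"
```

```text
t8.68 [0.5551 0.0737 0.2054] yaw -2.485 tilt 0.004 w 64.3 F [-1.3  0.2  0.1] tz -0.059 q1,6 [-0.    2.48]
shift [-33.6 297.7   4.8] turn -1.585
```

Call:
play_rows:
  increments: [70,-7,60,0,-0.17,70,-14,120,0,-0.34,70,-20,180,0,-0.51,70,-27,240,0,-0.68,70,-34,298,0,-0.85]

```text
t: 9.3
position: [0.3993, 0.3328, 0.2038]
tcp_rot: [-0.684, 0.729, -0.0, 0.0]
wrist_force: [-0.3, 0.0, -0.8]
gripper_width: 0.0646
```

```bash
python3 - <<'E'
from h import *
S=[snapshot('top') for _ in range(8)]; C=np.mean([s['color'].astype(float) for s in S],0)
S2=[snapshot('scene') for _ in range(5)]; CA=np.mean([s['color'].astype(float) for s in S2],0)
B=cv2.resize(C[197:225,240:275],None,fx=11,fy=11,interpolation=cv2.INTER_CUBIC)
A=cv2.resize(CA[183:211,275:310],None,fx=11,fy=11,interpolation=cv2.INTER_CUBIC)
save('crop4',np.hstack([A,B]).clip(0,255).astype('uint8'))
g=C.mean(-1).round().astype(int); print(g[203:221,246:267])
b=S[0]; b['depth']=np.median([s['depth'] for s in S],0); P=cloud(b)
m=(P[...,2]>.115)&(P[...,2]<.131)&(np.hypot(P[...,0]-.556,P[...,1]-.0744)<.035)
q=P[m][:,:2]-[.556,.0744]; r=np.hypot(*q.T); print(q[r>.0195].mean(0), np.arctan2(*q[r>.0195].mean(0)[::-1]))
go(.556,.0744,.2,-.14)
E
```

```text
[[210 211 211 208 199 198 198 196 196 196 195 197 196 195 195 196 164 126
  125 180 197]
 [211 211 205 197 197 197 196 196 196 197 196 196 191 194 197 198 168 138
  143 185 199]
 [211 206 188 191 196 196 197 196 196 187 186 183 164 173 182 181 179 176
  184 196 200]
 [207 191 192 198 197 197 197 197 191 153 138 124 110 109 107 104 139 177
  196 200 199]
 [191 193 191 188 187 195 197 192 163 125 114 116 113 112 118 116 107 125
  172 195 199]
 [168 182 176 146 142 174 190 166 126 116 120 122 127 147 160 135 114 111
  115 182 202]
 [168 154 121  95  98 127 156 134 113 144 156 156 170 194 198 154 113 114
  104 168 197]
 [174 172 132 117 134 145 124 110 119 182 199 198 196 196 195 166 124 112
  113 113 182]
 [160 173 150 145 151 158 132 111 125 181 196 196 196 196 195 173 129 112
  113 103 180]
 [183 153 135 134 142 158 131 111 111 171 194 197 196 196 192 146  93 106
  113 105 180]
 [199 173 140 138 154 180 143 107 115 142 174 187 190 186 167 112  98 111
  114  99 179]
 [193 201 189 187 197 202 163 118 114 115 111 142 155 138  95  71  99 113
  116 102 179]
 [199 202 201 202 201 201 184 138 112 111 110  97  81  76  74  86 106 114
  109 140 188]
 [208 203 201 201 200 200 199 155 110 113 111 110 100  92  95 107 114 111
  116 184 202]
 [206 201 199 199 199 199 200 178 144 119 113 115 114 113 116 116 111 117
  166 196 202]
 [207 201 199 199 201 202 201 202 188 160 124 110 109 111 113 110 133 171
  196 202 202]
 [214 207 202 202 201 201 201 201 202 202 171 145 142 143 145 146 187 202
  202 202 202]
 [213 209 204 202 201 201 202 202 202 202 202 202 202 202 202 203 203 203
  203 202 201]]
[0.00260527 0.02443546] 1.4645790272176116
t9.95 [0.401  0.3307 0.2035] yaw -1.641 tilt 0.000 w 64.1 F [ 0.  -0.6  0. ] tz -0.032 q1,6 [0.54 2.18]
shift [ 244.7 -172.7    3.5] turn -1.501
```

View pics/crop4.png

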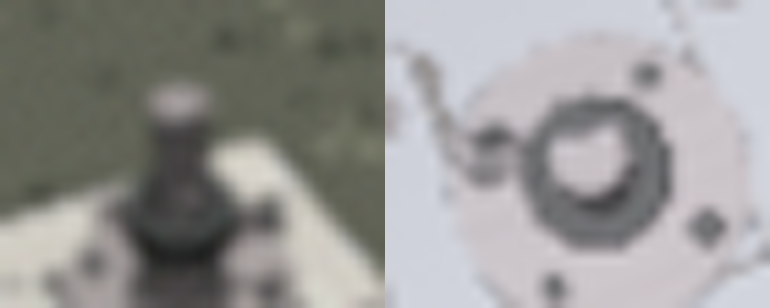

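The flat's edge runs from right-crop (555,145) to (620,118), so it faces up-left at about 0.39 rad. That is square to the open side. The collar hasn't moved and its screw at (487,155) is still at a yaw of about 1.43. I'll return above the shaft with jaw yaw -0.14, perpendicular to the screw.

Call:
play_rows:
  increments: [65,49,-35,0,-0.17,65,98,-69,0,-0.34,65,147,-104,0,-0.51,65,196,-138,0,-0.68,65,245,-173,0,-0.85]

```text
t: 10.58
position: [0.5521, 0.0812, 0.2037]
tcp_rot: [0.923, -0.385, 0.0, -0.0]
wrist_force: [0.9, 0.1, -0.6]
gripper_width: 0.0594
```

```bash
python3 -c "
from h import *
go(.5557,.0742,.17,-.14)"
```

```text
t10.57 [0.5521 0.0812 0.2037] yaw -0.791 tilt 0.001 w 59.4 F [ 0.9  0.1 -0.6] tz -0.016 q1,6 [0.01 0.8 ]
shift [ 7.5  2.4 33.7] turn -0.651
```

Call:
play_rows:
  increments: [65,0,0,0,-0.17,65,0,0,0,-0.34,65,0,0,0,-0.5,65,0,0,0,-0.65,65,0,0,0,-0.65]

```text
t: 11.2
position: [0.5513, 0.0829, 0.2035]
tcp_rot: [0.997, -0.074, -0.0, -0.0]
wrist_force: [0.0, -0.6, -0.5]
gripper_width: 0.0599
```

Call:
play_rows:
  increments: [65,0,0,15,0,65,0,0,30,0,65,0,0,30,0]

```text
t: 11.58
position: [0.5501, 0.0832, 0.1715]
tcp_rot: [0.997, -0.074, -0.002, 0.0]
wrist_force: [0.1, 0.7, 1.1]
gripper_width: 0.0594
```

```bash
python3 -c "
from h import *
go(.5557,.0742,.093,-.14)"
```

```text
t11.57 [0.5501 0.0832 0.1715] yaw -0.148 tilt 0.004 w 59.4 F [0.1 0.7 1.1] tz -0.047 q1,6 [0.01 0.16]
shift [ 7.2  8.  78.4] turn -0.008
```

Call:
play_rows:
  increments: [65,7,8,0,0,65,7,8,0,0,65,7,8,0,0]

```text
t: 11.95
position: [0.5573, 0.074, 0.1739]
tcp_rot: [0.997, -0.074, 0.0, -0.0]
wrist_force: [-0.6, 0.2, -0.7]
gripper_width: 0.0597
```

```bash
python3 -c "
from h import *
go(.5557,.0742,.093,-.14)"
```

```text
t11.95 [0.5573 0.074  0.1739] yaw -0.147 tilt 0.001 w 59.7 F [-0.6  0.2 -0.7] tz -0.015 q1,6 [-0.    0.14]
shift [-1.7  0.1 80.9] turn -0.007
```

Call:
play_rows:
  increments: [65,-1.5,0,20,0,65,-1.5,0,40,0,65,-1.5,0,60,0,65,-1.5,0,75,0,65,-1.5,0,80,0]

```text
t: 12.58
position: [0.5552, 0.0746, 0.0928]
tcp_rot: [0.997, -0.073, -0.001, -0.0]
wrist_force: [-0.8, -1.2, 0.7]
gripper_width: 0.0597
```

Call:
play_rows:
  increments: [40,0,0,0,0,30,0,0,0,0,25,0,0,0,0,25,0,0,0,0,25,0,0,0,0]
  newtons: 15

```text
t: 13.2
position: [0.5559, 0.0745, 0.0941]
tcp_rot: [0.997, -0.073, 0.001, -0.0]
wrist_force: [-0.8, -0.1, 3.7]
gripper_width: 0.0323
```

```bash
python3 -c "
from h import *
go(.5557,.0742,.093,-.14)"
```

```text
t13.20 [0.5559 0.0745 0.0941] yaw -0.147 tilt 0.001 w 32.3 F [-0.8 -0.1  3.7] tz -0.021 q1,6 [-0.    0.14]
shift [-0.2  0.3  1.1] turn -0.007
```

Call:
play_rows:
  increments: [0,0,0,0,0,0,0,0,0,0,0,0,0,0,0]
  newtons: 20

```text
t: 13.58
position: [0.5559, 0.0745, 0.0941]
tcp_rot: [0.997, -0.073, 0.001, -0.0]
wrist_force: [-0.4, 0.4, 5.8]
gripper_width: 0.0322
```

```bash
python3 -c "
from h import *
go(.5557,.0742,.093,-.14)"
```

```text
t13.57 [0.5559 0.0745 0.0941] yaw -0.147 tilt 0.001 w 32.2 F [-0.4  0.4  5.8] tz -0.063 q1,6 [-0.    0.14]
shift [-0.2  0.3  1.1] turn -0.007
```

The opening is steady at 32 mm, so the collar is held. I'll lift it a little, then look.

Call:
play_rows:
  increments: [0,0,0,-4,0,0,0,0,-8,0,0,0,0,-12,0,0,0,0,-12,0]

```text
t: 14.08
position: [0.5557, 0.0745, 0.1058]
tcp_rot: [0.997, -0.073, 0.0, -0.0]
wrist_force: [-0.5, 0.1, -1.4]
gripper_width: 0.0327
```

```bash
python3 - <<'E'
from h import *
S2=[snapshot('scene') for _ in range(5)]; CA=np.mean([s['color'].astype(float) for s in S2],0)
save('crop5',cv2.resize(CA[175:225,260:325],None,fx=9,fy=9,interpolation=cv2.INTER_CUBIC).clip(0,255).astype('uint8'))
go(.5557,.0742,.12,-1.206)
a=S2[0]
for y in(.04,.0745,.1):print(y,proj(a,[.573,y,.121]),proj(a,[.573,y,.133]))
E
```

```text
t14.32 [0.5554 0.0745 0.1054] yaw -0.147 tilt 0.000 w 32.8 F [ 0.3 -0.4 -0.4] tz -0.000 q1,6 [-0.    0.14]
shift [  0.3   0.2 -14.6] turn 1.059
0.04 [280.37172879 206.95556923] [280.29845351 203.91484008]
0.0745 [291.7637282  206.05569319] [291.75570898 203.01464699]
0.1 [300.16080755 205.39239166] [300.20075613 202.3511222 ]
```

View pics/crop5.png

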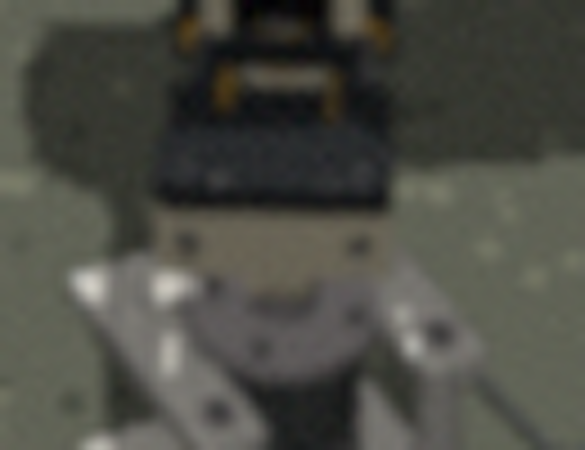

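The body still hides the collar, with the boss just showing at (285,300). I'll turn the screw over the flat (+1.06) and lift the remaining 14 mm. The body then stands sideways and the view should open up.

Call:
play_rows:
  increments: [0,0.2,0,0,0.16,0,0.2,0,0,0.33,0,0.2,0,0,0.5,0,0.2,0,0,0.67,0,0.2,0,0,0.84]

```text
t: 14.95
position: [0.5557, 0.0745, 0.1054]
tcp_rot: [0.879, -0.476, -0.0, 0.0]
wrist_force: [-0.6, -0.3, -1.2]
gripper_width: 0.0323
```

Call:
play_rows:
  increments: [0,0,0,0,0.11,0,0,0,0,0.22,0,0,0,-5,0.22,0,0,0,-10,0.22,0,0,0,-14,0.22]

```text
t: 15.58
position: [0.5559, 0.0745, 0.1201]
tcp_rot: [0.824, -0.567, 0.0, -0.0]
wrist_force: [-0.7, -0.1, -0.9]
gripper_width: 0.0322
```

Call:
play_rows:
  increments: [0,0,0,0,0,0,0,0,0,0]

```text
t: 15.82
position: [0.5556, 0.0744, 0.1195]
tcp_rot: [0.824, -0.567, -0.0, 0.0]
wrist_force: [0.7, 0.5, -1.3]
gripper_width: 0.0327
```

```bash
python3 - <<'E'
from h import *
S2=[snapshot('scene') for _ in range(5)]; CA=np.mean([s['color'].astype(float) for s in S2],0)
save('crop6',cv2.resize(CA[170:220,260:325],None,fx=9,fy=9,interpolation=cv2.INTER_CUBIC).clip(0,255).astype('uint8'))
go(.5557,.0742,.12,-1.206)
a=S2[0]; a['depth']=np.median([s['depth'] for s in S2],0); np.save('a6.npy',a,allow_pickle=True); P=cloud(a)
c,s=np.cos(.37),np.sin(.37)
for r in(.029,.017): print(r,proj(a,[.556+r*c,.0744+r*s,.147]))
print('boss',proj(a,[.556,.0744,.115]),'end',proj(a,[.556,.0744,.161]))
Q=(P*1000).round()
for r in range(186,212,2):
    print(r,[tuple(int(t) for t in np.nan_to_num(Q[r,c])) for c in range(280,308,2)])
E
```

```text
t16.07 [0.5557 0.0744 0.1194] yaw -1.207 tilt 0.000 w 32.6 F [-0.1 -0.1 -0.5] tz 0.001 q1,6 [-0.   1.2]
shift [ 0.2  0.1 -0.6] turn -0.001
0.029 [295.62984677 201.30474624]
0.017 [293.71753253 199.01959966]
boss [291.07832929 203.94913459] end [291.03237417 192.19665406]
186 [(593, 39, 216), (598, 44, 220), (598, 50, 220), (599, 55, 220), (597, 61, 218), (597, 67, 217), (328, 104, 4), (540, 85, 171), (551, 90, 179), (557, 95, 183), (556, 101, 182), (554, 107, 180), (329, 147, 1), (327, 155, -2)]
188 [(600, 38, 215), (603, 43, 217), (604, 49, 217), (597, 55, 211), (597, 61, 210), (597, 67, 210), (337, 103, 2), (539, 85, 162), (551, 90, 171), (558, 95, 176), (554, 102, 173), (553, 108, 171), (343, 146, 2), (344, 152, 3)]
190 [(596, 38, 204), (602, 43, 209), (602, 49, 208), (601, 55, 207), (598, 61, 204), (546, 72, 162), (347, 102, 1), (537, 86, 153), (552, 90, 165), (557, 95, 168), (554, 102, 165), (551, 108, 163), (352, 144, 1), (354, 151, 2)]
192 [(566, 41, 173), (606, 43, 205), (576, 51, 180), (570, 58, 174), (556, 65, 163), (556, 71, 162), (556, 77, 161), (547, 84, 154), (551, 90, 
[... 1406 characters left out ...]
), (531, 118, 89), (430, 140, 1)]
206 [(537, 42, 94), (545, 47, 100), (544, 54, 99), (544, 60, 98), (562, 64, 113), (565, 70, 115), (564, 76, 113), (561, 83, 110), (547, 91, 98), (548, 97, 97), (551, 103, 99), (542, 110, 91), (543, 116, 91), (541, 123, 89)]
208 [(550, 41, 97), (552, 47, 98), (554, 53, 99), (553, 59, 98), (563, 64, 106), (564, 70, 106), (567, 76, 108), (561, 83, 102), (558, 89, 99), (557, 96, 97), (559, 102, 99), (553, 109, 93), (555, 115, 93), (551, 121, 90)]
210 [(560, 40, 98), (561, 46, 98), (563, 52, 99), (561, 58, 96), (561, 64, 96), (564, 70, 98), (564, 76, 97), (568, 82, 100), (566, 88, 98), (566, 94, 97), (567, 101, 97), (559, 108, 90), (563, 113, 93), (562, 120, 91)]
```

View pics/crop6.png

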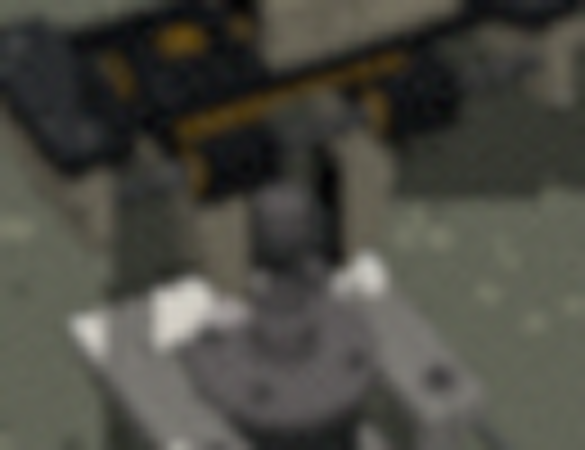

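The last view shows the collar at (285,250), lifted clear of the boss, with the fingers on both sides of it. The screw points at (312,270). Depth puts the screw yaw at about 0.36, the collar top at about 0.153 and the underside at about 0.141. These match the targets, and the wrist forces are about zero, so I'll hand in.

```bash
python3 -c "
from h import *
go(.5557,.0742,.12,-1.206)
print(sign_off())"
```

```text
t16.07 [0.5557 0.0744 0.1194] yaw -1.207 tilt 0.000 w 32.6 F [-0.1 -0.1 -0.5] tz 0.001 q1,6 [-0.   1.2]
shift [ 0.2  0.1 -0.6] turn -0.001
the job is handed in; nothing more can be done
None
```

I handed the job in at about 16 s with the collar held at the middle of the flat and its set screw over the flat. No verdict was reported.

**What I did:** I gripped the shaft on its flat and turned it about 2.77 rad until the flat faced the open side, then let go. I then took the collar, turned it 1.06 rad and lifted it about 25–26 mm.

**Checks that agreed:**
- **Flat:** the fingers closed to about 12.5 mm on it. After release its edge read about 0.39 rad, against a fixture yaw of about 0.365.
- **Screw:** depth put it at a yaw of about 0.36.
- **Collar height:** underside about 0.141 m and top about 0.153 m, which puts its middle at the flat's centre (0.147 m).
- **Forces:** wrist force was about zero at the end.

**Checks that disagreed or are missing:**
- **Tool height:** my first attempt to grip the shaft closed in the air just above it. Depth showed the real grasp point about 32 mm higher than the reported one, so I used that offset afterwards.
- **Collar width:** the opening on the collar read about 32.5 mm, not 34 mm. I did not find out why, though the grip stayed steady.
- **Flat after the lift:** I could not see it directly with the collar around it. I judged it unturned from the small forces.
- **Level:** I judged it only from the scene view and depth.

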